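# Tap a bar down onto its parallels in the vise

### The job

The aluminium bar has ridden up in the vise, so the two steel parallels under it are loose. Turn the revolving tool caddy by its knob until the round-headed tapper stands at the pointer on the caddy's front, take it out, and with it tap the bar down until both its ends sit flat and both parallels are nipped tight. Then stand the tapper back in its pocket and leave everything else as it is.

Things in the scene. Friction and masses are not known exactly. Their poses are not given: they have to be found in the camera images.
- knob (a point): The caddy's knob: a square wooden block 30 x 30 mm, 40 mm tall, on a thin post on the caddy's axis, above the tools. Point: on the axis, 18 mm below the knob's top (178 mm above the desk), a good height to grip. x and y are square to the knob's sides and turn with the caddy. The caddy turns either way (0.06 N m friction) and stays where left; it needs a turn of 0.6 to 1.5 rad.
- front (a point): Fixed to the caddy's foot, 90 mm from the axis on the robot's side, 40 mm above the desk: where the centre of a pocket's floor is when that pocket stands at the pointer (a grey upright tongue 55 mm tall, 56 mm farther out, just outside the plywood disc of 256 mm diameter).
- pocket_1 (a point): Centre of the floor of one of the three square pockets on the caddy (52 mm wide inside, walls 4 mm thick and 28 mm high, one pair of walls along the radius), 90 mm from the axis, 40 mm above the desk; it turns with the caddy. Holds the tapper or the countersink.
- pocket_2 (a point): The like point of the next pocket, 120 degrees round. Holds the other of the tapper and the countersink.
- pocket_3 (a point): The like point of the third pocket, which holds the white bottle. All three tools stand loose in their pockets with about 5 mm of play: turn it smoothly so that they stay standing.
- tapper: The tapper, standing upright in its pocket: a white nylon cylinder head, 42 mm diameter and 40 mm tall, at the bottom, a steel collar to 46 mm, and a round wooden handle 22 mm in diameter from 46 to 130 mm above the foot. Origin: centre of the flat underside of the head, which is the tapping face; z along the handle, up. About 160 g.
- countersink: A hand countersink standing upright on its wooden handle in the other front pocket: 40 mm diameter, 109 mm tall, with a thin steel shank and small cone at the top. Origin: centre of its underside. Not needed.
- cleaner: A small white bottle, 44 mm diameter, 85 mm tall, in pocket 3. Origin: centre of its underside. Not needed.
- vise: The dark steel machine vise, fixed to the desk. Origin: on the desk, under the middle of the jaw opening. y runs along the jaws (90 mm long), x across them from the screw side to the fixed jaw, z up. The jaw tops are at z = 56 mm; the jaws' outer sides at x = -45.5 and +45.5 mm; the screw's cross handle is at x = -110 mm, z = 36 mm.
- work: The aluminium bar between the jaws: 44 (x) x 80 (y, along the jaws) x 30 mm tall. Origin: centre of its underside. Starts 6 to 9 mm high and rocked up to 0.07 rad about x. It can only slide in z and rock about x, and stays where left. Sliding down takes about 7 N, rocking 0.45 N m (11 N on the high end once the low end touches). Seated, its top is 70 mm above the desk and it is solid.
- work_end_l (a point): Middle of the bar's top edge at its +y end (vise frame), 40 mm from the bar's middle.
- work_end_r (a point): Middle of the bar's top edge at its -y end, 40 mm from the bar's middle.
- parallel_near: Loose ground steel parallel, 8 mm thick, 18 mm tall, 110 mm long, standing on edge along the jaw on the screw side under the bar, its ends showing past the jaws. Origin: centre of its underside, 22 mm above the desk. A fixed black keeper keeps it upright.
- parallel_far: The like parallel along the fixed jaw.
- breadboard: White breadboard 55 x 165 x 9 mm lying at the far side. Bystander.
- controller: Blue controller board 53 x 69 mm, 16 mm high, far side. Bystander.
- screwdriver: Screwdriver 170 mm long lying at the left. Bystander.
- battery: Small block battery 27 x 49 x 18 mm between vise and caddy, on the robot's side. Bystander.
- multimeter: Black multimeter 75 x 150 x 32 mm at the right. Bystander.
- solder_reel: Grey reel 52 mm diameter, 40 mm tall, between vise and caddy. Bystander.

How it is judged (in metres and radians):
On the way, in this order (a step that is already met when the one before it is completed fails the run):
1. the caddy is turned so that the tapper, still in its pocket and not held, stands at the pointer (within 22 mm) (horizontal distance between tapper and front below 0.022 m and z of tapper in the frame of front below 0.006 m and contact force between the fingers and tapper below 0.3 N), for 0.2 s.
2. the tapper is lifted out of its pocket (60 mm or more) (z of tapper in the frame of front above 0.06 m), for 0.1 s.
3. both ends of the bar are down on the parallels (within 1.5 mm) and both parallels are nipped (z of each of work_end_l, work_end_r in the frame of vise below 0.0715 m and contact force between work and parallel_near above 0.5 N and contact force between work and parallel_far above 0.5 N), for 0.2 s.
At the end, for the whole second after the job is handed in: Both bar ends within 1.5 mm of seated height (tops under 71.5 mm above the desk); the bar presses each parallel with over 0.5 N; parallels within 20 mm of the jaws' middle; tapper upright (0.1 rad), at rest, on the floor of its pocket (centre within 12 mm) (all of step 3 and ((horizontal distance between tapper and pocket_1 below 0.012 m and z of tapper in the frame of pocket_1 below 0.006 m) or (horizontal distance between tapper and pocket_2 below 0.012 m and z of tapper in the frame of pocket_2 below 0.006 m)) and angle between tapper's own z axis and vertical below 0.1 rad and linear speed of tapper below 0.02 m/s and y of parallel_near in the frame of vise between -0.02 and 0.02 m and y of parallel_far in the frame of vise between -0.02 and 0.02 m); the robot touches nothing.
It fails at once if the bar is pushed with the gripper itself instead of the tapper (contact force between the arm and work above 1 N).
It fails at once if the countersink or the bottle is toppled or taken out (angle between any of countersink, cleaner's own z axis and vertical above 0.5 rad or height (world z) of any of countersink, cleaner above 0.08 m).
It fails at once if something else on the desk is pushed more than 30 mm (distance of any of breadboard, controller, screwdriver, battery, multimeter, solder_reel from where it was at the start of the episode above 0.03 m).
It also fails if it takes over 61 s, if anything falls off the work surface, if the arm or the gripper's body presses on something with over 40 N, if the wrist force passes 120 N, or if a joint passes its speed limit or range.

### The arm

A 7-joint arm with a two-finger parallel gripper is mounted at the origin on the work surface. World frame = base frame: x ahead of the robot, y to its left, z up, the work surface at z = 0. Lengths are in mm, angles in rad, forces in N, time in s.
With the tool pointing down it reaches from about 425 to 1025 mm from the base axis. Payload 9.4 kg.
Tool frame: the origin (TCP) lies on the centre line of the jaws, within the pads' length; the fingertips stand r.tip_extent ahead of it and the grasp point (between the pads) lies 3 mm ahead of it (r.tip_extent is the distance from the TCP to the fingertips, in mm); z points along the fingers, y is the direction in which the jaws open and shut (so a half turn about z gives the same grasp; the last joint's range is limited). The gripper opens to 85 mm and grips with 20 to 120 N. Pads are 22 mm wide; open, the fingers measure 114 mm over their backs; the gripper's body (76 mm by 85 mm) begins 54 mm behind the grasp point. The pads swing forward as they close: fully open they stand 13 mm farther back than shut.
Start: joints at [1.177, 0.599, -0.003, 1.599, 0.002, 0.943, -0.08], TCP at [225.849, -688.924, 253.275] pointing down, gripper open.
Joint ranges: [-2.57, 2.57], [-0.35, 1.97], [-1.29, 1.29], [0.11, 2.56], [-1.05, 4.19], [0.11, 1.86], [-2.63, 2.63]. Speed limits (rad/s): [2.22, 2.22, 3.01, 3.01, 3.14, 3.14, 3.14].

### API

Orientations are given as a 3x3 rotation matrix whose columns are the frame's x, y, z axes.
In Python, from rig import r, capture, ticket gives the robot as it stands.
- The arm moves only by the tool arm_command, never from a script. Its argument "commands" is text: rows parted by semicolons, each of 7 numbers parted by spaces: the shift along the world's x, y, z in m, then the turn, a rotation vector about the world's x, y, z in rad, then the gripper command: -1 is shut, 1 is fully open, values between are in proportion. In form: tx ty tz rx ry rz fingers; .... A call has 1 to 12 rows; each row shifts and turns the commanded pose from where the row before left it; what a row does not reach is not made up. A row lasts 1/12 s, in which the tool goes at most 41.7 mm and 7.16 degrees, less where a joint would pass 70% of its speed; a pose out of reach is approached as far as the arm can. A call with a gripper value outside its range is refused whole. The fingers move at their own pace and stop on an object; the grip force is fixed at half the most. Time passes only in rows, so rows that do not move let the fingers close. It gives the time, the measured TCP pose, the force and the opening at its end, in the units of the state.
- r.get_state(): the state, without advancing time (a new reading comes with each control period).
- capture(name): name is "scene" or "top" or "wrist"; returns a dict with "img" (384x512x3 uint8, red, green, blue), "K" (3x3 intrinsics, pixels), "k1" (the pictures are not rectified: a ray, as slopes to the right and down, at radius r is drawn at 1 + k1 r^2 times it, then the intrinsics apply), "R" (3x3) and "t" (3): a world point X has camera coordinates R X + t. Camera axes: x right, y down, z forward; pixel columns grow to the right and rows downward; lengths in mm; the calibration is good to about 2 mm. A picture is of the moment at which its call begins. There is no depth.
- ticket.sign_off(): hands the job in, once; it reports no verdict.
The state is a dict: "t": time; "qpos": joint angles; "dq": joint speeds; "joint_torque": joint torques, N m; "position": TCP position; "eef_rot": TCP orientation; "force": force on the tool from outside, world axes, zero at the start; "moment": the same for the moment, N m; "width": finger opening in mm.
Only numpy, scipy, OpenCV 4.12 (cv2) and the standard library are available. Lean on these libraries where they do the work, as an engineer would, in place of code of your own. Each camera call takes 0.05 s, during which the arm holds its last target. There are 200 camera calls.

## Working session

There is one attempt and no reset: what is moved stays moved. The work goes in short steps, Python scripts to look and compute and a tool call to move; the robot and the scene stay as the last step left them, time stands still between calls to the robot, and variables do not carry over. Pictures are saved under pics/ and viewed, about 8 in all and at most 12, crops included, and the job is handed in when it is done.

Besides the shell and the picture viewer there is one more tool, called after "Call:" in YAML: its name, and indented under it one key for each argument. arm_command: Moves the arm, as the interface text tells. Its arguments: {"type":"object","properties":{"commands":{"type":"string"}},"required":["commands"]}

```bash
mkdir -p pics; ls; cat > h.py <<'E'
import numpy as np,cv2
from rig import r,capture,ticket
def save(n,f,crop=None,s=1):
    c=capture(n); im=c['img'][:,:,::-1]
    if crop: x0,y0,x1,y1=crop; im=im[y0:y1,x0:x1]
    cv2.imwrite('pics/'+f,cv2.resize(im,None,fx=s,fy=s,interpolation=cv2.INTER_CUBIC)); np.savez('pics/'+f[:-4],**c); return c
def pt(c,u,v,z):
    K=np.array(c['K']);k1=float(c['k1']);R=np.array(c['R']);t=np.array(c['t'])
    a=np.linalg.inv(K)@[u,v,1.];x=a[:2]/a[2];y=x.copy()
    for _ in range(20): y=x/(1+k1*(y@y))
    d=R.T@np.r_[y,1];o=-R.T@t; return (o+d*(z-o[2])/d[2])
def px(c,X):
    K=np.array(c['K']);R=np.array(c['R']);t=np.array(c['t'])
    p=R@np.array(X,float)+t;p=p[:2]/p[2];p=p*(1+float(c['k1'])*(p@p));return (K@np.r_[p,1])[:2]
E
python3 - <<'E'
from h import *
s=r.get_state();print({k:np.round(v,3).tolist() for k,v in s.items()},r.tip_extent)
for n in('scene','top'):
    c=save(n,n+'1.png',s=1.5);print(n,np.round(-np.array(c['R']).T@c['t']),c['k1'],np.round(c['K'],1).tolist())
E
```

```text
pics
{'t': 0.0, 'qpos': [1.177, 0.6, -0.003, 1.6, 0.002, 0.943, -0.08], 'dq': [0.001, 0.001, -0.001, -0.001, -0.001, 0.0, 0.002], 'joint_torque': [-0.001, -77.646, 1.564, -25.801, 0.012, 0.009, 0.0], 'position': [225.702, -688.499, 252.411], 'eef_rot': [[0.95, 0.312, -0.001], [0.312, -0.95, 0.001], [-0.0, -0.002, -1.0]], 'force': [0.007, 0.63, -0.325], 'moment': [0.002, -0.012, -0.002], 'width': 85.722} 22.0
scene [1419.  603. 1165.] 0.04342872547633217 [[483.1, 0.0, 260.3], [0.0, 483.1, 191.8], [0.0, 0.0, 1.0]]
top [ 459.    3. 1895.] -0.15381993673931113 [[480.7, 0.0, 237.8], [0.0, 480.7, 186.6], [0.0, 0.0, 1.0]]
```

View pics/scene1.png

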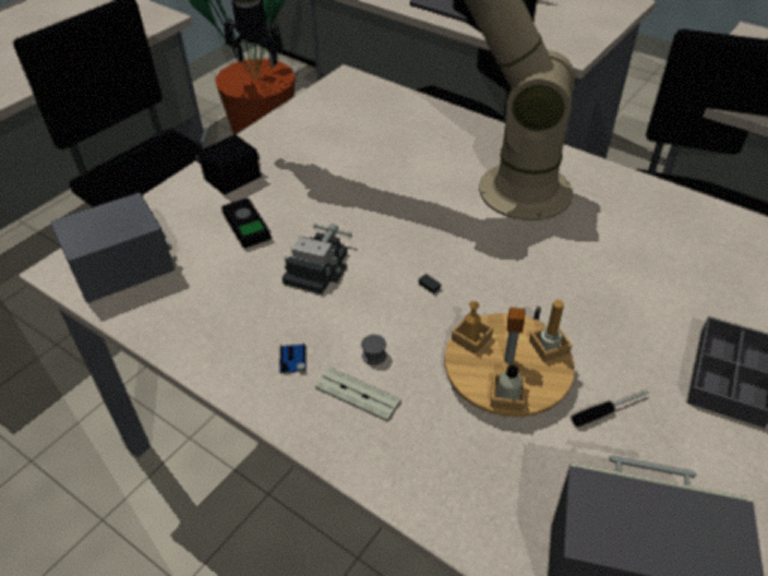

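View pics/top1.png

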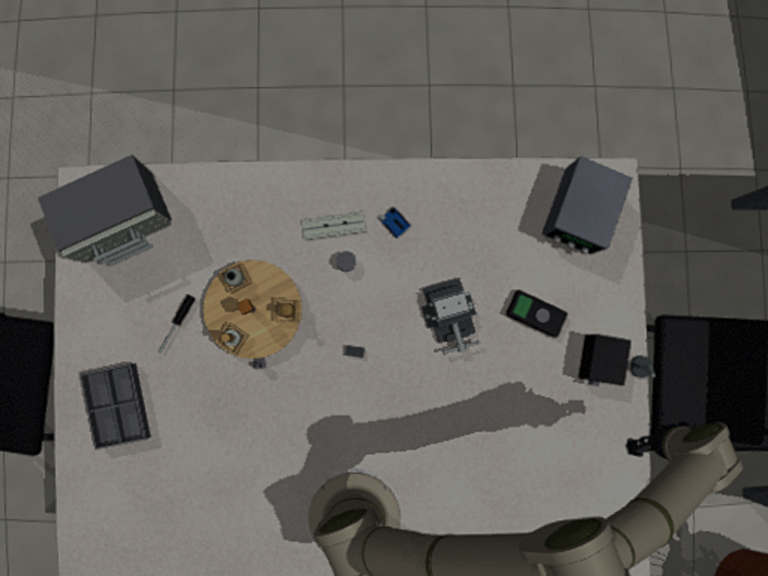

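```bash
python3 - <<'E'
from h import *
def crop(n,x0,y0,w,h,s):
    im=np.load('pics/%s.npz'%n)['img'][y0:y0+h,x0:x0+w,::-1]
    im=cv2.resize(im,None,fx=s,fy=s,interpolation=cv2.INTER_CUBIC)
    for i in range(0,w,10):
        cv2.line(im,(i*s,0),(i*s,6),(0,0,255),1); 
        if i%20==0: cv2.putText(im,str(x0+i),(i*s,16),0,.35,(0,0,255),1)
    for i in range(0,h,10):
        cv2.line(im,(0,i*s),(6,i*s),(0,0,255),1); cv2.putText(im,str(y0+i),(8,i*s+4),0,.35,(0,0,255),1)
    return im
a=crop('top1',130,170,76,80,6);b=crop('top1',270,180,54,60,6)
H=max(a.shape[0],b.shape[0]);f=lambda m:np.vstack([m,np.zeros((H-m.shape[0],m.shape[1],3),np.uint8)])
cv2.imwrite('pics/comp1.png',np.hstack([f(a),f(b)]))
E
```

```text
(no output)
```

View pics/comp1.png

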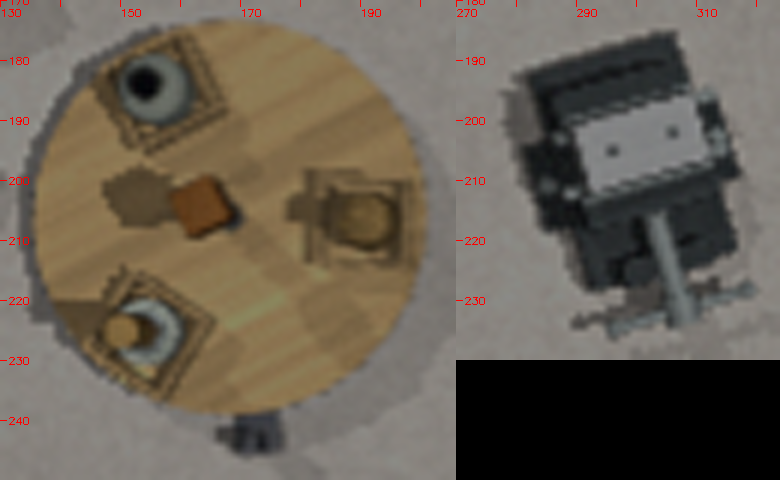

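```bash
python3 - <<'E'
from h import *
c=np.load('pics/top1.npz')
g=lambda n,a,b,z:print(n,np.round(pt(c,130+a/6,170+b/6,z),1)) 
g('disc',230.5,216,38)
g('knob',202,207,196)
for p in((172,188),(217,182),(232,224),(190,238)):g('knobc',*p,196)
g('taptop',125,331,170);g('pock',150,335,68);g('pockCS',357,218,68);g('pockB',160,93,68)
g('pointer',262,430,50)
for p in((568,145),(690,97),(708,152),(590,198),(640,148)):
    print(np.round(pt(c,270+(p[0]-456)/6,180+p[1]/6,78),1))
E
```

```text
disc [546.8 251.9  38. ]
knob [544.9 247.6 196. ]
knobc [556.4 265.4 196. ]
knobc [559.5 238.6 196. ]
knobc [534.6 229.9 196. ]
knobc [526.7 254.9 196. ]
taptop [472.6 298.3 170. ]
pock [470.7 299.8  68. ]
pockCS [542.9 167.4  68. ]
pockB [624.5 292.6  68. ]
pointer [409.3 231.3  50. ]
[ 544.2 -209.2   78. ]
[ 573.3 -287.8   78. ]
[ 538.1 -298.3   78. ]
[ 510.5 -222.4   78. ]
[ 541.5 -255.    78. ]
```

Call:
arm_command:
  commands: "0.02 0.028 0.005 0 0 0 1;0.024 0.03 0.005 0 0 0 1;0.024 0.03 0.005 0 0 0 1;0.024 0.03 0.005 0 0 0 1;0.024 0.03 0.005 0 0 0 1;0.024 0.03 0.005 0 0 0 1;0.024 0.03 0.005 0 0 0 1;0.024 0.03 0.005 0 0 0 1;0.024 0.03 0.005 0 0 0 1;0.024 0.03 0.005 0 0 0 1;0.024 0.03 0.005 0 0 0 1;0.024 0.03 0.005 0 0 0 1"

```text
t: 1.1
position: [510.6, -329.2, 313.4]
eef_rot: [[0.95, 0.312, -0.0], [0.312, -0.95, 0.0], [-0.0, -0.0, -1.0]]
force: [1.1, -0.2, 0.7]
width: 85.3
```

Call:
arm_command:
  commands: "0.024 0.03 0 0 0 0 1;0.014 0.025 0 0 0 0 1;0 0.01 0 0 0 0 1;0 0 0 0 0 0 1;0 0 0 0 0 0 1"

```text
t: 1.52
position: [547.3, -266.3, 313.0]
eef_rot: [[0.95, 0.312, -0.001], [0.312, -0.95, -0.0], [-0.001, 0.0, -1.0]]
force: [-0.1, -0.4, -0.3]
width: 85.3
```

```bash
python3 - <<'E'
from h import *
c=save('wrist','w_vise.png',s=1.5);print(np.round(c['R'],3).tolist(),np.round(-np.array(c['R']).T@c['t']));s=r.get_state();print(s['position'],s['qpos'])
E
```

```text
[[0.312, -0.95, -0.001], [-0.9, -0.296, 0.321], [-0.305, -0.099, -0.947]] [ 625. -241.  432.]
[ 546.86195713 -267.42954021  313.12475386] [ 0.4029831   0.39824005 -0.05910334  1.80602978  0.02977301  0.93876134
 -0.92457708]
```

View pics/w_vise.png

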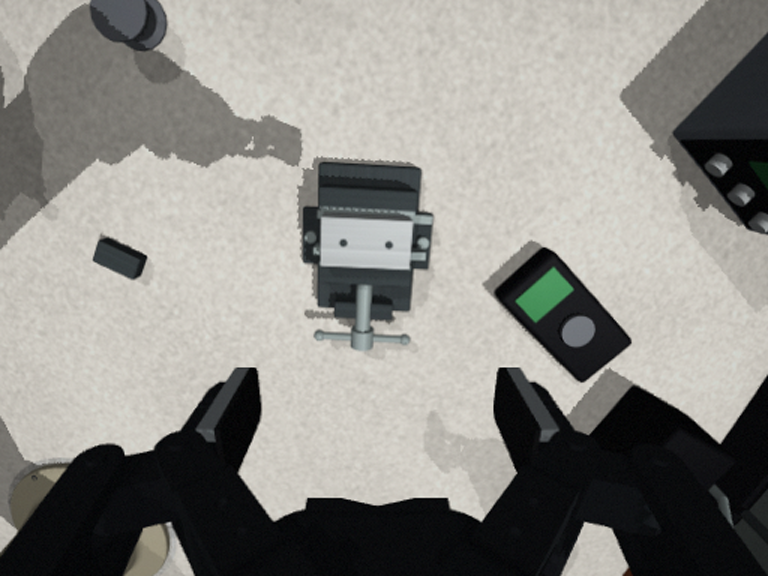

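```bash
python3 - <<'E'
from h import *
c=np.load('pics/w_vise.npz')
P=[(320,217),(411,213),(410,269),(319,266)]
for z in (70,78):
  q=[pt(c,u/1.5,v/1.5,z) for u,v in P]
  print(z,np.round(q,1).tolist(),'L edge',np.linalg.norm(q[0]-q[3]),'R',np.linalg.norm(q[1]-q[2]),'top',np.linalg.norm(q[0]-q[1]),np.linalg.norm(q[3]-q[2]),'ctr',np.mean(q,0), 'ydir deg',np.degrees(np.arctan2(*((q[0]+q[3]-q[1]-q[2])[[1,0]]))))
E
```

```text
70 [[554.8, -211.3, 70.0], [582.9, -285.8, 70.0], [534.8, -302.0, 70.0], [511.6, -222.5, 70.0]] L edge 44.61121085709237 R 50.80939428985034 top 79.62276147642405 82.765024077388 ctr [ 546.03000732 -255.38824334   70.        ] ydir deg 108.3952784460884
78 [[556.4, -211.9, 78.0], [583.8, -284.8, 78.0], [536.7, -300.6, 78.0], [514.1, -222.9, 78.0]] L edge 43.62541122986014 R 49.68662983247473 top 77.8632914446846 80.93611765866912 ctr [ 547.76866012 -255.07245826   78.        ] ydir deg 108.39527844608845
```

Call:
arm_command:
  commands: "0.01 0.03 0 0 0 0 1;0.01 0.038 0 0 0 0 1;0.005 0.04 0 0 0 0 1;0.005 0.04 0 0 0 0 1;0 0.04 0 0 0 0 1;0 0.04 0 0 0 0 1;0 0.04 0 0 0 0 1;0 0.04 0 0 0 0 1;0 0.04 0 0 0 0 1;0 0.04 0 0 0 0 1;-0.01 0.038 0 0 0 0 1;-0.01 0.038 0 0 0 0 1"

```text
t: 2.57
position: [558.5, 197.4, 313.2]
eef_rot: [[0.951, 0.308, 0.0], [0.308, -0.951, -0.001], [0.0, 0.001, -1.0]]
force: [0.9, 0.3, 0.8]
width: 85.3
```

Call:
arm_command:
  commands: "-0.015 0.03 0 0 0 0 1;-0.015 0.025 0 0 0 0 1;-0.015 0.02 0 0 0 0 1;-0.01 0.01 0 0 0 0 1;0 0 0 0 0 0 1;0 0 0 0 0 0 1"

```text
t: 3.07
position: [503.6, 281.7, 313.3]
eef_rot: [[0.951, 0.31, 0.0], [0.31, -0.951, -0.001], [0.0, 0.001, -1.0]]
force: [0.8, -1.0, -0.6]
width: 85.9
```

```bash
python3 - <<'E'
from h import *
c=save('wrist','w_cad.png',s=1.5);s=r.get_state();print(s['position'],s['qpos'],s['t'])
E
```

```text
[504.11308938 281.05671503 313.32328407] [-0.47459123  0.36254195 -0.18110131  1.86852047  0.0818229   0.91764505
 -1.95052805] 3.1167
```

View pics/w_cad.png

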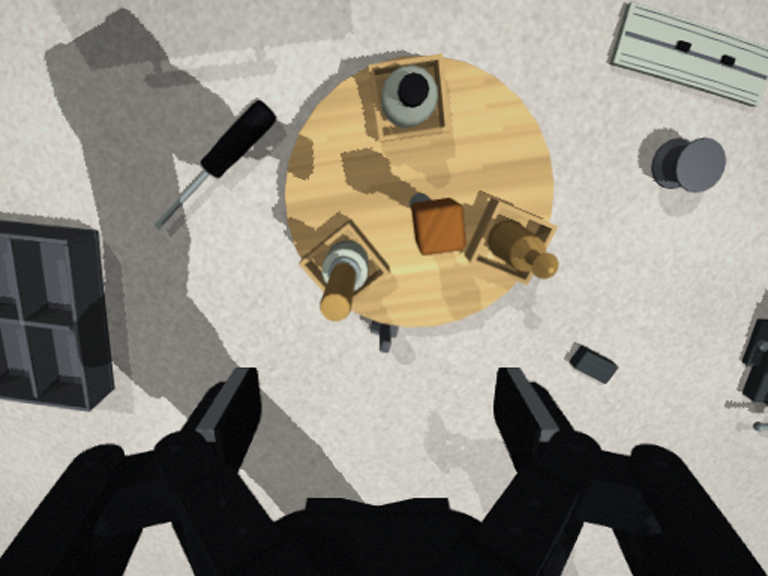

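```bash
python3 - <<'E'
from h import *
c=np.load('pics/w_cad.npz')
g=lambda n,a,b,z:print(n,np.round(pt(c,a/1.5,b/1.5,z),1)) 
g('disc',419,189,38)
g('knob',438,224,196)
for p in((413,206),(461,200),(465,247),(418,253)):g('knobc',*p,196)
g('taptop',335,307,170);g('tap1',346,263,68);g('CS',512,238,68);g('B',407,95,68)
g('pointer',384,342,55);g('pointer base',380,330,10)
E
```

```text
disc [559.3 258.4  38. ]
knob [552.8 260.7 196. ]
knobc [558.  277.8 196. ]
knobc [569.7 253.1 196. ]
knobc [545.1 240.8 196. ]
knobc [533.1 265.8 196. ]
taptop [474.9 302.1 170. ]
tap1 [478.1 302.8  68. ]
CS [546.8 167.8  68. ]
B [629.  296.7  68. ]
pointer [407.4 242.6  55. ]
pointer base [399.4 243.9  10. ]
```

Call:
arm_command:
  commands: "0.016 -0.008 -0.02 0 0 0.06 1;0.015 -0.009 -0.025 0 0 0.06 1;0.015 -0.008 -0.025 0 0 0.04 1;0 0 -0.015 0 0 0 1;0 0 0 0 0 0 1;0 0 0 0 0 0 1"

```text
t: 3.62
position: [549.5, 256.1, 227.7]
eef_rot: [[0.89, 0.456, -0.002], [0.456, -0.89, -0.001], [-0.002, 0.0, -1.0]]
force: [-0.3, 0.5, 0.4]
width: 85.7
```

```bash
python3 - <<'E'
from h import *
c=save('wrist','w_knob.png',s=1.5);s=r.get_state();print(s['position'],s['force'],s['t'],s['qpos'])
print([np.round(px(c,s['position']+np.array([0,0,z]))*1.5) for z in (0,-22,-32)])
E
```

```text
[549.57292265 257.10975137 228.76226286] [-0.23929489 -0.00885931  0.78744959] 3.6667 [-0.39403232  0.49168974 -0.19827394  1.89423329  0.1344992   0.76838521
 -1.76232343]
[array([374., 404.]), array([375., 371.]), array([375., 358.])]
```

View pics/w_knob.png

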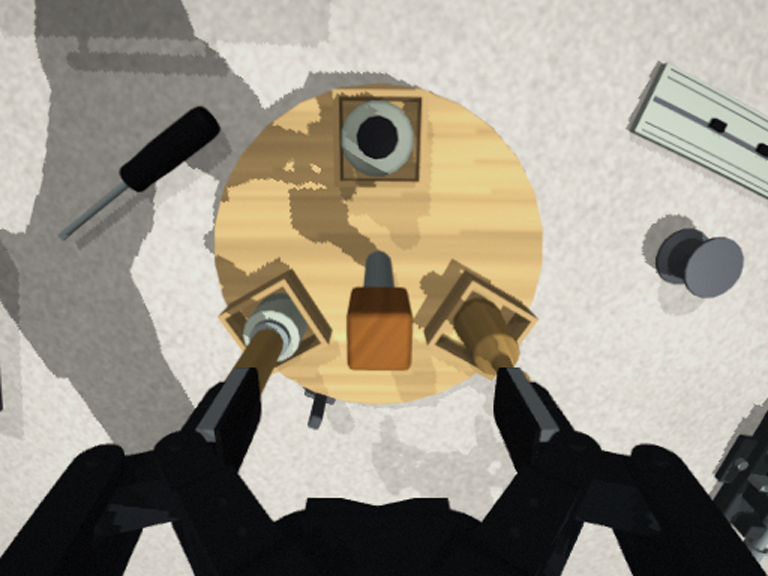

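```bash
python3 - <<'E'
from h import *
c=np.load('pics/w_knob.npz')
g=lambda n,a,b,z:print(n,np.round(pt(c,a/1.5,b/1.5,z),1)) 
for p in((347,313),(412,313),(411,369),(349,369),(380,340)):g('k',*p,196)
g('B',379,137,68);g('tap',275,323,68);g('CS',481,319,68);g('pointer',316,420,55);g('disc',379,243,38)
E
```

```text
k [561.9 275.7 196. ]
k [573.6 253.  196. ]
k [551.5 241.4 196. ]
k [539.8 264.1 196. ]
k [557.4 258.8 196. ]
B [628.8 295.4  68. ]
tap [479.4 304.5  68. ]
CS [551.2 171.4  68. ]
pointer [406.  240.3  55. ]
disc [561.6 260.7  38. ]
```

Call:
arm_command:
  commands: "0.003 0.001 -0.01 0 0 0 1;0.002 0 -0.02 0 0 0 1;0 0 -0.014 0 0 0 1;0 0 -0.006 0 0 0 1;0 0 0 0 0 0 0.2;0 0 0 0 0 0 -0.2;0 0 0 0 0 0 -0.4;0 0 0 0 0 0 -1;0 0 0 0 0 0 -1;0 0 0 0 0 0 -1;0 0 0 0 0 0 -1"

```text
t: 4.58
position: [555.1, 257.9, 179.7]
eef_rot: [[0.889, 0.458, 0.003], [0.458, -0.889, -0.001], [0.002, 0.002, -1.0]]
force: [0.9, -4.4, 6.7]
width: 28.7
```

Call:
arm_command:
  commands: "0 0 0 0 0 0.01 -1;0 0 0 0 0 0.02 -1;0 0 0 0 0 0.03 -1;0 0 0 0 0 0.04 -1;0 0 0 0 0 0.04 -1;0 0 0 0 0 0.04 -1;0 0 0 0 0 0.04 -1;0 0 0 0 0 0.04 -1;0 0 0 0 0 0.04 -1;0 0 0 0 0 0.04 -1;0 0 0 0 0 0.04 -1;0 0 0 0 0 0.04 -1"

```text
t: 5.58
position: [553.2, 260.3, 179.7]
eef_rot: [[0.622, 0.783, 0.0], [0.783, -0.622, 0.001], [0.001, -0.001, -1.0]]
force: [-6.2, 2.7, 8.4]
width: 28.6
```

Call:
arm_command:
  commands: "0 0 0 0 0 0.04 -1;0 0 0 0 0 0.04 -1;0 0 0 0 0 0.04 -1;0 0 0 0 0 0.04 -1;0 0 0 0 0 0.04 -1;0 0 0 0 0 0.03 -1;0 0 0 0 0 0.02 -1;0 0 0 0 0 0.01 -1;0 0 0 0 0 0 -1;0 0 0 0 0 0 -1"

```text
t: 6.42
position: [551.6, 261.2, 179.7]
eef_rot: [[0.4, 0.916, -0.002], [0.916, -0.4, 0.002], [0.001, -0.002, -1.0]]
force: [-11.4, 4.1, 10.2]
width: 28.5
```

Call:
arm_command:
  commands: "0 0 0 0 0 0 0;0 0 0 0 0 0 0.4;0 0 0 0 0 0 1;0 0 0 0 0 0 1;0 0 0 0 0 0 1;0 0 0.01 0 0 0 1;0 0 0.025 0 0 0 1;0 0 0.03 0 0 0 1;0.01 0 0.03 0 0 0 1;0.01 0 0.02 0 0 0 1;0 0 0 0 0 0 1;0 0 0 0 0 0 1"

```text
t: 7.42
position: [574.6, 259.1, 295.0]
eef_rot: [[0.403, 0.915, 0.003], [0.915, -0.403, 0.001], [0.002, 0.002, -1.0]]
force: [-0.0, -0.2, -0.4]
width: 85.4
```

```bash
python3 - <<'E'
from h import *
c=save('wrist','w_turned.png',s=1.5);s=r.get_state();print(s['position'],s['eef_rot'][:,1],s['force'],s['t'],s['qpos'])
E
```

```text
[573.70806724 258.80071007 293.65874174] [ 9.15354376e-01 -4.02649033e-01  3.49531684e-04] [-0.01026518  0.35435414 -0.46628549] 7.4667 [-0.2221508   0.47257016 -0.4285743   1.76685     0.23454452  0.95232541
 -1.16052526]
```

View pics/w_turned.png

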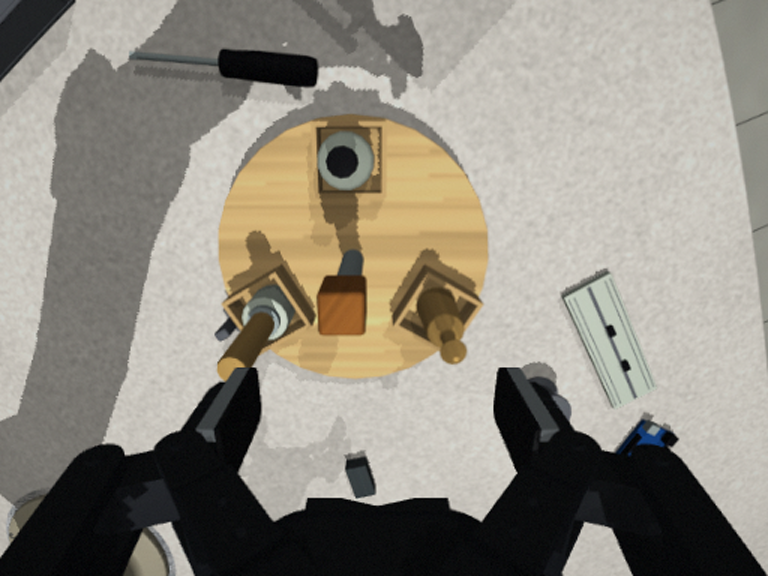

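```bash
python3 - <<'E'
from h import *
c=np.load('pics/w_turned.npz')
g=lambda n,a,b,z:print(n,np.round(pt(c,a/1.5,b/1.5,z),1)) 
g('B',350,160,68);g('tap',269,308,68);g('CS',438,305,68);g('pointer',226,327,55)
g('taptop',232,363,170);g('collar',264,319,83);g('knob',342,304,196)
E
```

```text
B [584.3 335.6  68. ]
tap [463.8 249.4  68. ]
CS [603.9 190.8  68. ]
pointer [411.1 245.8  55. ]
taptop [463.9 249.5 170. ]
collar [461.  245.8  83. ]
knob [555.6 266.  196. ]
```

Call:
arm_command:
  commands: "-0.02 -0.002 0 0 0 -0.06 1;-0.025 -0.003 0 0 0 -0.1 1;-0.025 -0.003 0 0 0 -0.1 1;-0.025 -0.002 0 0 0 -0.1 1;-0.015 0 -0.02 0 0 -0.1 1;0 0 -0.025 0 0 -0.04 1;0 0 -0.015 0 0 0 1;0 0 0 0 0 0 1;0 0 0 0 0 0 1"

```text
t: 8.22
position: [462.9, 248.8, 232.3]
eef_rot: [[0.791, 0.611, -0.003], [0.611, -0.791, -0.002], [-0.003, -0.001, -1.0]]
force: [0.6, 1.6, -0.1]
width: 85.3
```

```bash
python3 - <<'E'
from h import *
c=save('wrist','w_tap.png',s=1.5);s=r.get_state();print(s['position'],s['eef_rot'][:,1],s['t'],s['qpos'])
print([np.round(px(c,[*s['position'][:2],z])*1.5) for z in (170,68)])
E
```

```text
[463.56353974 249.10334896 233.17405291] [ 6.11088811e-01 -7.91561977e-01 -3.18430188e-04] 8.2667 [-0.36810302  0.40559735 -0.31471656  2.05835965  0.18894176  0.70574074
 -1.71680745]
[array([378., 326.]), array([378., 267.])]
```

View pics/w_tap.png

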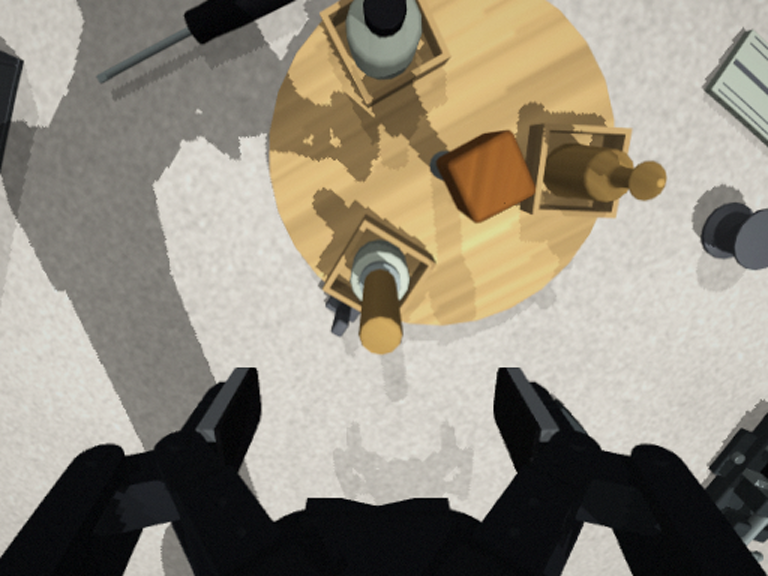

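Call:
arm_command:
  commands: "-0.002 -0.0015 -0.02 0 0 0 1;0 0 -0.03 0 0 0 1;0 0 -0.025 0 0 0 1;0 0 -0.015 0 0 0 1;0 0 0 0 0 0 0.3;0 0 0 0 0 0 0;0 0 0 0 0 0 -0.3;0 0 0 0 0 0 -0.5;0 0 0 0 0 0 -1;0 0 0 0 0 0 -1;0 0 0 0 0 0 -1;0 0 0 0 0 0 -1"

```text
t: 9.27
position: [462.6, 247.9, 144.5]
eef_rot: [[0.792, 0.61, 0.002], [0.61, -0.792, 0.001], [0.002, 0.0, -1.0]]
force: [-0.3, -0.5, 7.2]
width: 20.8
```

Call:
arm_command:
  commands: "0 0 0.01 0 0 0 -1;0 0 0.02 0 0 0 -1;0 0 0.03 0 0 0 -1;0 0 0.03 0 0 0 -1;0 0 0.02 0 0 0 -1;0 0 0.01 0 0 0 -1;0 0 0 0 0 0 -1;0.002 -0.015 0 0 0 0 -1;0.005 -0.027 0 0 0 0 -1;0.006 -0.036 0 0 0 0 -1;0.006 -0.036 0 0 0 0 -1;0.006 -0.036 0 0 0 0 -1"

```text
t: 10.27
position: [486.1, 96.0, 261.9]
eef_rot: [[0.791, 0.611, -0.002], [0.611, -0.791, -0.001], [-0.002, -0.001, -1.0]]
force: [-0.4, 0.1, -2.9]
width: 20.6
```

Call:
arm_command:
  commands: "0.006 -0.036 0 0 0 0 -1;0.006 -0.036 0 0 0 0 -1;0.006 -0.036 0 0 0 0 -1;0.006 -0.036 0 0 0 0 -1;0.006 -0.036 0 0 0 0 -1;0.006 -0.036 0 0 0 0 -1;0.006 -0.036 0 0 0 0 -1;0.006 -0.036 0 0 0 0 -1;0.006 -0.032 0 0 0 0 -1;0.004 -0.02 0 0 0 0 -1;0 -0.01 0 0 0 0 -1;0 0 0 0 0 0 -1"

```text
t: 11.27
position: [543.7, -254.7, 261.6]
eef_rot: [[0.794, 0.608, -0.003], [0.608, -0.794, 0.0], [-0.002, -0.002, -1.0]]
force: [0.2, -0.4, -1.3]
width: 20.6
```

```bash
python3 - <<'E'
from h import *
c=save('wrist','w_v2.png',s=1.5);s=r.get_state();print(s['position'],s['eef_rot'][:,1],s['t'],s['qpos'],s['force'],s['width'])
print([np.round(px(c,[*s['position'][:2],z])*1.5) for z in (190,160,75)])
E
```

```text
[ 543.9897042  -252.39107252  261.87077361] [ 0.60961363 -0.79269553 -0.00223782] 11.3167 [ 0.50137956  0.44870224 -0.2297829   1.87423383  0.13309874  0.83591641
 -0.71134103] [-0.76778163  0.09758958 -1.71785114] 20.72731312688992
[array([374., 317.]), array([375., 297.]), array([376., 258.])]
```

View pics/w_v2.png

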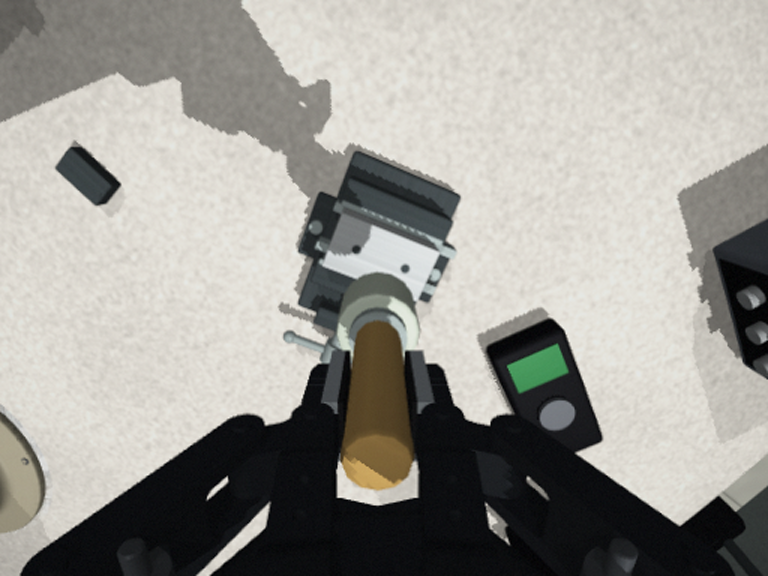

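Call:
arm_command:
  commands: "0.001 -0.001 -0.02 0 0 0 -1;0 0 -0.025 0 0 0 -1;0 0 -0.017 0 0 0 -1;0 0 -0.006 0 0 0 -1;0 0 -0.002 0 0 0 -1;0 0 -0.002 0 0 0 -1;0 0 -0.002 0 0 0 -1;0 0 0 0 0 0 -1"

```text
t: 11.98
position: [546.2, -253.2, 189.9]
eef_rot: [[0.792, 0.611, 0.001], [0.611, -0.792, -0.0], [0.001, 0.001, -1.0]]
force: [0.3, -0.4, -1.8]
width: 20.3
```

Call:
arm_command:
  commands: "0 0 -0.003 0 0 0 -1;0 0 -0.003 0 0 0 -1;0 0 -0.002 0 0 0 -1;0 0 0 0 0 0 -1"

```text
t: 12.32
position: [546.0, -253.6, 181.3]
eef_rot: [[0.792, 0.61, 0.0], [0.61, -0.792, -0.0], [0.0, 0.0, -1.0]]
force: [0.5, 0.0, -1.3]
width: 20.9
```

Call:
arm_command:
  commands: "0 0 -0.002 0 0 0 -1;0 0 -0.001 0 0 0 -1;0 0 0 0 0 0 -1"

```text
t: 12.57
position: [546.1, -253.6, 178.3]
eef_rot: [[0.792, 0.611, 0.0], [0.611, -0.792, -0.0], [0.0, 0.001, -1.0]]
force: [0.0, -0.4, 1.2]
width: 20.5
```

Call:
arm_command:
  commands: "0 0 -0.002 0 0 0 -1;0 0 -0.001 0 0 0 -1;0 0 0 0 0 0 -1"

```text
t: 12.82
position: [546.1, -253.5, 175.6]
eef_rot: [[0.792, 0.611, 0.001], [0.611, -0.792, -0.0], [0.0, 0.001, -1.0]]
force: [-0.3, -0.4, 5.6]
width: 20.8
```

Call:
arm_command:
  commands: "0 0 -0.001 0 0 0 -1;0 0 -0.001 0 0 0 -1;0 0 0 0 0 0 -1"

```text
t: 13.07
position: [546.2, -253.4, 174.5]
eef_rot: [[0.792, 0.611, 0.001], [0.611, -0.792, -0.0], [0.0, 0.001, -1.0]]
force: [-3.3, 1.5, 15.6]
width: 20.9
```

Call:
arm_command:
  commands: "0 0 -0.001 0 0 0 -1;0 0 -0.001 0 0 0 -1;0 0 0 0 0 0 -1"

```text
t: 13.32
position: [546.4, -253.4, 174.4]
eef_rot: [[0.792, 0.61, 0.002], [0.61, -0.792, -0.001], [0.001, 0.002, -1.0]]
force: [-7.2, 2.9, 34.5]
width: 20.1
```

Call:
arm_command:
  commands: "0 0 -0.001 0 0 0 -1;0 0 -0.001 0 0 0 -1;0 0 0 0 0 0 -1"

```text
t: 13.57
position: [547.5, -253.8, 174.0]
eef_rot: [[0.792, 0.61, 0.005], [0.61, -0.792, -0.003], [0.002, 0.005, -1.0]]
force: [-8.4, 3.5, 46.6]
width: 20.7
```

Call:
arm_command:
  commands: "0 0 0.004 0 0 0 -1;0 0 0.01 0 0 0 -1;-0.004 0.013 0 0 0 0 -1;-0.005 0.013 0 0 0 0 -1;0 0 -0.004 0 0 0 -1;0 0 -0.004 0 0 0 -1;0 0 -0.001 0 0 0 -1;0 0 0 0 0 0 -1"

```text
t: 14.23
position: [536.5, -226.1, 174.3]
eef_rot: [[0.791, 0.611, -0.001], [0.611, -0.791, 0.001], [-0.0, -0.002, -1.0]]
force: [-4.0, 4.0, 11.6]
width: 20.8
```

Call:
arm_command:
  commands: "0 0 -0.001 0 0 0 -1;0 0 -0.001 0 0 0 -1;0 0 0 0 0 0 -1"

```text
t: 14.48
position: [536.8, -226.1, 174.2]
eef_rot: [[0.792, 0.611, -0.0], [0.611, -0.792, 0.0], [0.0, -0.0, -1.0]]
force: [-8.7, 7.1, 31.5]
width: 20.9
```

Call:
arm_command:
  commands: "0 0 -0.001 0 0 0 -1;0 0 -0.001 0 0 0 -1;0 0 0 0 0 0 -1"

```text
t: 14.73
position: [537.1, -226.0, 174.1]
eef_rot: [[0.792, 0.611, 0.001], [0.611, -0.792, -0.0], [0.001, 0.001, -1.0]]
force: [-12.1, 9.2, 51.3]
width: 20.8
```

Left end solid at seated height. Now the right end: up, across (+18, −53), down.

Call:
arm_command:
  commands: "0 0 0.004 0 0 0 -1;0 0 0.01 0 0 0 -1;0.006 -0.018 0 0 0 0 -1;0.006 -0.018 0 0 0 0 -1;0.006 -0.017 0 0 0 0 -1;0 0 0 0 0 0 -1;0 0 -0.004 0 0 0 -1;0 0 -0.003 0 0 0 -1;0 0 -0.002 0 0 0 -1;0 0 0 0 0 0 -1"

```text
t: 15.57
position: [554.5, -279.5, 174.7]
eef_rot: [[0.791, 0.611, -0.001], [0.611, -0.791, 0.001], [-0.001, -0.001, -1.0]]
force: [0.2, -0.6, -2.0]
width: 20.8
```

Call:
arm_command:
  commands: "0 0 -0.001 0 0 0 -1;0 0 -0.001 0 0 0 -1;0 0 0 0 0 0 -1"

```text
t: 15.82
position: [554.9, -279.8, 174.3]
eef_rot: [[0.792, 0.611, 0.0], [0.611, -0.792, -0.0], [0.0, 0.0, -1.0]]
force: [-3.5, 2.4, 8.9]
width: 20.6
```

Call:
arm_command:
  commands: "0 0 -0.001 0 0 0 -1;0 0 -0.001 0 0 0 -1;0 0 0 0 0 0 -1"

```text
t: 16.07
position: [555.2, -279.9, 174.1]
eef_rot: [[0.792, 0.611, 0.001], [0.611, -0.792, -0.001], [0.001, 0.002, -1.0]]
force: [-7.2, 4.0, 25.7]
width: 21.0
```

Call:
arm_command:
  commands: "0 0 -0.001 0 0 0 -1;0 0 -0.001 0 0 0 -1;0 0 0 0 0 0 -1;0 0 0.005 0 0 0 -1;0 0 0.015 0 0 0 -1;0 0 0.03 0 0 0 -1;0 0 0.03 0 0 0 -1;0 0 0.015 0 0 0 -1;0 0.01 0 0 0 0 -1;-0.004 0.02 0 0 0 0 -1;-0.006 0.03 0 0 0 0 -1;-0.006 0.036 0 0 0 0 -1"

```text
t: 17.07
position: [537.8, -184.2, 263.1]
eef_rot: [[0.793, 0.609, -0.001], [0.609, -0.793, -0.0], [-0.001, -0.001, -1.0]]
force: [0.6, 1.3, -0.6]
width: 20.6
```

Call:
arm_command:
  commands: "-0.006 0.036 0 0 0 0 -1;-0.006 0.036 0 0 0 0 -1;-0.006 0.036 0 0 0 0 -1;-0.006 0.036 0 0 0 0 -1;-0.006 0.036 0 0 0 0 -1;-0.006 0.036 0 0 0 0 -1;-0.006 0.036 0 0 0 0 -1;-0.006 0.036 0 0 0 0 -1;-0.006 0.036 0 0 0 0 -1;-0.006 0.036 0 0 0 0 -1;-0.004 0.03 0 0 0 0 -1;0 0 0 0 0 0 -1"

```text
t: 18.07
position: [472.5, 213.0, 263.8]
eef_rot: [[0.787, 0.618, -0.001], [0.618, -0.787, 0.004], [0.002, -0.003, -1.0]]
force: [0.3, 0.8, -0.6]
width: 20.7
```

Call:
arm_command:
  commands: "-0.005 0.018 0 0 0 0 -1;-0.005 0.014 0 0 0 0 -1;0 0.003 0 0 0 0 -1;0 0 0 0 0 0 -1;0 0 0 0 0 0 -1;0 0 0 0 0 0 -1"

```text
t: 18.57
position: [464.9, 239.5, 263.9]
eef_rot: [[0.793, 0.61, -0.0], [0.61, -0.793, -0.001], [-0.001, 0.0, -1.0]]
force: [0.3, -0.4, -1.8]
width: 20.7
```

```bash
python3 - <<'E'
from h import *
for i in range(3):
  c=save('wrist','w_ret.png',s=1.5);s=r.get_state();print(s['position'],s['eef_rot'][:,1],s['force'],s['t'])
print(np.round(px(c,[463,248,68])*1.5))
E
```

```text
[465.02875006 239.45497295 264.05177786] [ 6.09575459e-01 -7.92727965e-01  3.66233432e-04] [ 0.23555356 -0.73903837 -1.15890287] 18.6167
[465.11319258 239.50104836 264.11348755] [ 6.09405357e-01 -7.92858760e-01  3.11743966e-04] [ 0.51353807  0.28134519 -2.21002767] 18.6667
[465.10087651 239.6604768  264.20448027] [ 6.09506028e-01 -7.92781397e-01  2.41094899e-04] [ 0.45757635  0.16929988 -1.21653761] 18.7167
[367. 253.]
```

View pics/w_ret.png

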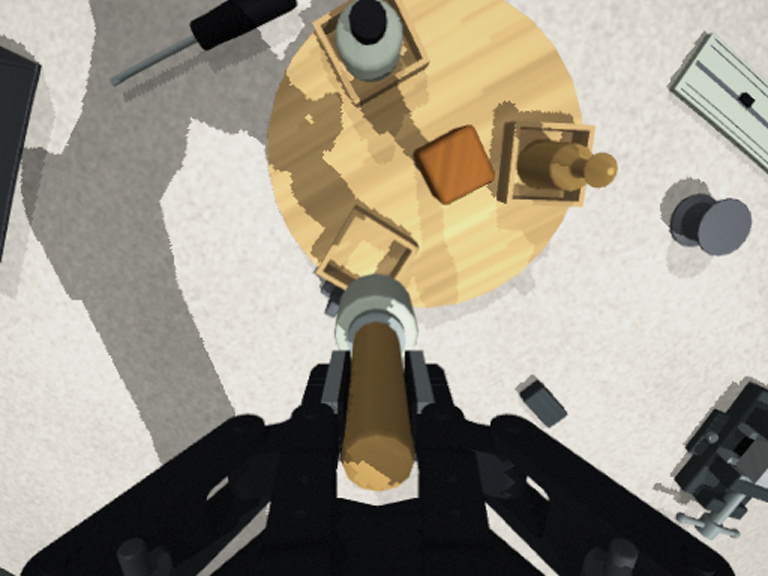

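Call:
arm_command:
  commands: "-0.0025 0.0085 -0.01 0 0 0 -1;0 0 -0.02 0 0 0 -1;0 0 -0.02 0 0 0 -1;0 0 -0.01 0 0 0 -1;0 0 0 0 0 0 -1;0 0 0 0 0 0 -1"

```text
t: 19.22
position: [462.1, 249.3, 203.8]
eef_rot: [[0.792, 0.611, -0.001], [0.611, -0.792, -0.001], [-0.001, -0.0, -1.0]]
force: [-0.1, 0.1, -0.8]
width: 20.8
```

Call:
arm_command:
  commands: "0.0005 -0.001 -0.01 0 0 0 -1;0 0 -0.015 0 0 0 -1;0 0 -0.014 0 0 0 -1;0 0 -0.008 0 0 0 -1;0 0 -0.006 0 0 0 -1;0 0 0 0 0 0 -1"

```text
t: 19.72
position: [462.7, 248.0, 150.5]
eef_rot: [[0.792, 0.611, -0.001], [0.611, -0.792, -0.001], [-0.001, -0.0, -1.0]]
force: [-0.8, -0.5, -1.6]
width: 20.6
```

Call:
arm_command:
  commands: "0 0 -0.003 0 0 0 -1;0 0 -0.002 0 0 0 -1;0 0 -0.001 0 0 0 -1;0 0 0 0 0 0 -1;0 0 0 0 0 0 -1"

```text
t: 20.13
position: [463.0, 248.1, 145.5]
eef_rot: [[0.792, 0.611, 0.0], [0.611, -0.792, 0.0], [0.0, 0.0, -1.0]]
force: [1.2, -0.0, -1.9]
width: 20.6
```

Call:
arm_command:
  commands: "0 0 -0.001 0 0 0 -1;0 0 -0.0005 0 0 0 -1;0 0 0 0 0 0 -1;0 0 0 0 0 0 -0.4;0 0 0 0 0 0 -0.2;0 0 0 0 0 0 0.2;0 0 0 0 0 0 0.6;0 0 0 0 0 0 1;0 0 0 0 0 0 1;0 0 0 0 0 0 1"

```text
t: 20.97
position: [462.9, 248.1, 143.7]
eef_rot: [[0.792, 0.611, -0.0], [0.611, -0.792, -0.0], [-0.0, 0.0, -1.0]]
force: [0.7, -0.7, -0.6]
width: 85.4
```

Call:
arm_command:
  commands: "0 0 0.01 0 0 0 1;0 0 0.02 0 0 0 1;0 0 0.03 0 0 0 1;0 0 0.03 0 0 0 1;0 0 0.02 0 0 0 1;0 0 0.01 0 0 0 1;0 -0.02 0 0 0 0 1;0 -0.03 0 0 0 0 1;0 -0.035 0 0 0 0 1;0 -0.035 0 0 0 0 1;0 -0.03 0 0 0 0 1;0 -0.02 0 0 0 0 1"

```text
t: 21.97
position: [462.0, 74.8, 263.5]
eef_rot: [[0.793, 0.609, -0.001], [0.609, -0.793, -0.001], [-0.002, 0.0, -1.0]]
force: [0.4, -0.9, 0.4]
width: 85.4
```

```bash
python3 - <<'E'
from h import *
s=r.get_state();print(s['position'],s['force'],s['width'],s['t'])
c=save('scene','s2.png');im=c['img'][:,:,::-1]
up=lambda i,x0,y0,w,h,S:cv2.resize(i[y0:y0+h,x0:x0+w],(w*S,h*S),interpolation=cv2.INTER_CUBIC)
o=np.load('pics/scene1.npz')['img'][:,:,::-1]
a=up(im,285,190,110,90,4);b=np.vstack([up(o,185,145,60,50,4),up(im,185,145,60,50,4)])
H=400;f=lambda m:np.vstack([m,np.zeros((H-m.shape[0],m.shape[1],3),np.uint8)])
cv2.imwrite('pics/comp2.png',np.hstack([f(a),b]))
E
```

```text
[462.03548966  74.81723131 263.52539811] [ 0.35368497 -0.858736    0.43182577] 85.38068775299276 21.9667
```

View pics/comp2.png

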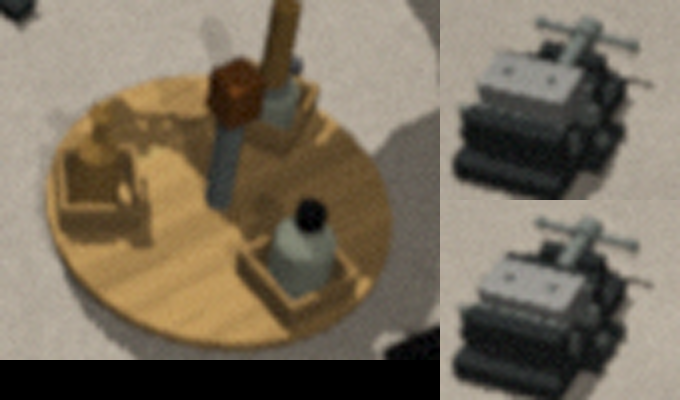

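```bash
python3 -c "
from h import *
print(ticket.sign_off())"
```

```text
the job is handed in; nothing more can be done
None
```

I turned the caddy about 0.68 rad by its knob, so the tapper stood at the pointer, and took the tapper out. I tapped the bar in the middle, then at the +y end, then at the -y end, and stood the tapper back in its pocket. I signed the job off at about 22 s, with the gripper open and clear; no verdict was reported.

**Bar:** at all three spots the tapper stopped hard with the TCP at about 174.3 mm. Seated height should read about 174.5 mm, so both ends are level and down. I measured about 46 N in the middle, 51 N at the +y end, and 26 N at the -y end before a last push there that I did not read. The final scene picture shows the bar lower and level.

**Tapper and the rest:** the final picture shows the tapper upright in its pocket and the countersink and bottle still standing. The screwdriver, breadboard, solder reel and battery were not visibly disturbed in the last wrist view. I did not measure the bystanders again.

**Checks that disagreed or are missing:**
- The top and wrist cameras disagreed by about 5 mm in x. I went with the wrist camera, and the grasps and taps fitted it.
- The nip on the two parallels and their final positions could not be measured directly. I inferred the nip from the hard stops.

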